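# Shut the purge valve finger-tight and start the pump

### The job

On the valve bank, close the one valve with the bar handle: turn it clockwise until you feel it reach its seat, nip it up gently so the seal is lightly squeezed, and do not overtighten it. Do not touch the round-knobbed valves beside it. Only then press the large key on the white pump control pod to start the pump, let it spring back, and leave everything else alone.

Things in the scene. Friction and masses are not known exactly. Their poses are not given: they have to be found in the camera images.
- station0: Station of the valve to close: a 50 x 50 x 34 mm aluminium block, the only one whose knob is a black bar handle. Origin: centre of the block's underside, 12 mm above the table; z up is the valve's axis. The five stations stand in a row along their own y axis, 55 mm apart; the side of the next round knob is 40 mm from this valve's axis. This one always has a neighbour on both sides.
- handle_grip (a point): Point on the axis of the bar handle where to grip it, 88 mm above the table. The bar is 42 mm long (its own x axis), 14 mm wide (its y) and 34 mm tall, from 22 mm below this point to 12 mm above it; it stands on a disc 34 mm across. It turns about z, closing clockwise seen from above (yaw decreases).
- handle_tip (a point): Marked end of the bar, 20 mm from the axis. The handle turns freely at about 0.03 N m for 0.65 to 1.25 rad, a different amount each time that cannot be seen, then meets its seat: the soft seal gives from about 0.20 N m, its resistance rising by 0.8 N m per rad of further turn. Let go, it stays where it was left.
- gland (a joint): How far (m) the brass gland nut under the handle has sunk because the seal is squeezed: 0 while the handle turns freely, then 10 mm per rad turned past the seat. Squeezed by 0.4 mm (about 0.23 N m on the handle) it is tight; from 2.2 mm (about 0.38 N m) the seal is crushed. The measurement is coarse for this.
- station1: Neighbouring valve station with a round black knob of 30 mm diameter whose top is 86 mm above the station's underside; block as station0. Origin: centre of the underside. Not to be touched.
- station2: As station1.
- station3: As station1.
- station4: As station1.
- pod: White control pod, 120 x 110 x 50 mm (x, y, z), fixed. Origin: centre of its underside on the table. A display strip lies along the far edge (+x) of its top.
- run_top (a point): Centre of the top of the large grey key (30 mm diameter) on the pod; it is pressed straight down.
- run (a joint): Travel (m) of the large key: 0 up, 0.006 fully down, which takes 5 N; springs back.
- hold (a joint): Travel (m) of the small grey key (14 mm diameter), 54 mm to the right (the pod's -y) of the large one; leave alone.
- reagent: Bystander: closed amber glass bottle with a red cap, 70 mm diameter, 140 mm tall, beyond the bank. Origin: centre of its underside.
- beaker: Bystander: glass beaker, 68 mm diameter, 85 mm tall, beyond the bank and the pod. Origin: centre of its underside.
- jar: Bystander: white jar, 52 mm diameter, 65 mm tall, to the left (+y) of the bank. Origin: centre of its underside.
Mind the look-alikes: they are no part of the job. Leave any brown or pink look-alike of the pod alone.

How it is judged:
By the outcome, as a careful person would: the job done as asked, in the order asked, and still so for the second after the job is handed in, with the robot touching nothing.
It also fails if it takes over 67 s, if anything falls off the work surface, if the arm or the gripper's body presses on something with over 40 N, if the wrist force passes 120 N, or if a joint passes its speed limit or range.

### The arm

A 7-joint arm with a two-finger parallel gripper is mounted at the origin on the work surface. World frame = base frame: x ahead of the robot, y to its left, z up, the work surface at z = 0. Lengths are in m, angles in rad, forces in N, time in s.
With the tool pointing down it reaches from about 0.4 to 0.85 m from the base axis. Payload 10.4 kg.
Tool frame: the origin (TCP) lies on the centre line of the jaws, within the pads' length; the fingertips stand 11 mm ahead of it and the grasp point (between the pads) lies 8 mm behind it; z points along the fingers, y is the line along which they close (so a half turn about z gives the same grasp; the last joint's range is limited). The gripper opens to 87 mm and grips with 3 to 60 N. Pads are 19 mm wide; open, the fingers measure 117 mm over their backs; the gripper's body (75 mm by 190 mm) begins 51 mm behind the grasp point.
Start: joints at [1.238, 0.332, -0.065, 1.46, 0.022, 1.35, -0.088], TCP at [0.191, -0.595, 0.234] pointing down, gripper open.
Joint ranges: [-2.6, 2.6], [-0.5, 2.12], [-1.47, 1.34], [0.16, 2.42], [-1.27, 4.41], [0.06, 2.06], [-2.6, 2.6]. Speed limits (rad/s): [2.22, 2.22, 2.79, 2.79, 3.14, 3.14, 3.14].

### API

Orientations are given as a unit quaternion [x, y, z, w].
In Python, from bench import r gives the robot as it stands.
- The arm moves only by the shell command python3 -m pendant 'ROWS' [OPENING] [FORCE]. ROWS is JSON, a list of rows, each a list of 4 numbers: the shift along the tool's x, y, z in m, then the turn about the tool's z in rad. A call has 1 to 8 rows; each row shifts and turns the commanded pose from where the row before left it, along the tool's axes as they then stand; what a row does not reach is not made up. A row lasts 1/12 s, in which the tool goes at most 41.7 mm and 7.16 degrees, less where a joint would pass 70% of its speed; a pose out of reach is approached as far as the arm can. A call with a gripper value outside its range is refused whole. OPENING is the opening, from 0 (shut) to 1 (fully open), set as the call begins (- or left out, the last holds). The fingers move at their own pace and stop on an object; FORCE is the grip in N (left out, the last holds). Time passes only in rows, so rows that do not move let the fingers close. It gives the time, the measured TCP pose, the force, the opening and the grip force at its end, in the units of the state.
- r.read_state(): the state, without advancing time (a new reading comes with each control period).
- r.camera(name): name is "scene" or "top" or "wrist"; returns a dict with "img" (384x512x3 uint8, red, green, blue), "camera_matrix" (3x3 intrinsics, pixels), "dist_coeffs" ([k1, k2, p1, p2, k3] as OpenCV has them; the pictures are not rectified), "xyz" and "attitude" of the camera in the world. Camera axes: x right, y down, z forward; pixel columns grow to the right and rows downward; lengths in m; the calibration is good to about 2 mm. A picture is of the moment at which its call begins. There is no depth.
- r.close_job(): hands the job in; it is judged then, once.
Trained networks look in the newest picture that a camera, given by its name, has taken for a name from the list of things; names that differ only in an ending like _2 or _b are one class to them, and where a whole thing is asked for, a point or a joint stands for the part that bears it (a point fixed in the world has none). Each returns a list of dicts, best first, with "score" (0 to 1); they miss things now and then, are a little off and sometimes report something else, mostly with a low value. They report only what shows in the picture. A call takes as long as a camera call. They do not tell look-alikes from the thing itself.
- r.outline_of(thing, camera): "mask" (384x512 bool, what is visible of it) and "bbox" ([centre column, centre row, width, height] in pixels, round what is visible of it).
The state is a dict: "time": time; "joint_positions": joint angles; "joint_vel": joint speeds; "joint_torque": joint torques, N m; "ee_pos": TCP position; "eef_rot": TCP orientation; "ft_force": force on the tool from outside, world axes, zero at the start; "torque": the same for the moment, N m; "width": finger opening in m; "grip_force": force on a finger pad.
Only numpy, scipy, OpenCV 4.12 (cv2) and the standard library are available. Lean on these libraries where they do the work, as an engineer would, in place of code of your own. Each camera call takes 0.05 s, during which the arm holds its last target. There are 200 camera calls.

## Working session

There is one attempt and no reset: what is moved stays moved. The work goes in short steps, Python scripts to look and compute and a shell command to move; the robot and the scene stay as the last step left them, time stands still between calls to the robot, and variables do not carry over. Pictures are saved under pics/ and viewed, at most 10 in all, crops included, and the job is handed in when it is done.

```bash
mkdir -p pics; ls; python3 - <<'E'
from bench import r
import cv2,numpy as np
s=r.read_state();print(s)
ims=[]
for c in("scene","top"):
    k=r.camera(c);cv2.imwrite(f"pics/{c}0.png",k["img"][:,:,::-1]);print(c,k["camera_matrix"],k["dist_coeffs"],k["xyz"],k["attitude"]);ims.append(k["img"][:,:,::-1])
    for t in("handle_grip","station0","station1","pod","run_top","handle_tip","jar"):
        print(t,[(round(o["score"],2),np.round(o["bbox"]).tolist()) for o in r.outline_of(t,c)][:5])
E
```

```text
pics
{'time': 0.0, 'joint_positions': array([ 1.23839516,  0.33285999, -0.06469603,  1.46094291,  0.0216015 ,
        1.34989207, -0.08849945]), 'joint_vel': array([-0.00089821,  0.0001566 ,  0.00063948, -0.00080564,  0.00072309,
       -0.0009866 , -0.00087919]), 'joint_torque': array([-1.24270522e-03, -6.23253393e+01,  2.40046339e-02, -3.89886689e+01,
       -6.13275007e-02,  3.98778473e-02,  1.89715565e-04]), 'ee_pos': array([ 0.19042275, -0.59489606,  0.23276057]), 'eef_rot': array([ 9.88025229e-01,  1.54290803e-01, -1.42090741e-04, -6.88899001e-04]), 'ft_force': array([ 0.56506889, -0.38159098,  0.01026933]), 'torque': array([-0.02483821, -0.00832702, -0.00281647]), 'grip_force': 0.0, 'width': 0.08712223072550354}
scene [[356.39429721   0.         255.52718149]
 [  0.         356.39429721 190.41840496]
 [  0.           0.           1.        ]] [0.03392401 0.         0.         0.         0.        ] [ 0.90649098 -0.45406969  1.02215845] [ 0.89326129  0.35255461 -0.09827256 -0.2610211 ]
handle_grip [(0.7, [285.0, 161.0, 11.0, 15.0])]
station0 [(0.82, [298.0, 160.0, 16.0, 26.0]),
[... 1027 characters left out ...]
4.0, 12.0, 19.0]), (0.52, [201.0, 197.0, 18.0, 16.0]), (0.5, [188.0, 195.0, 14.0, 20.0]), (0.26, [296.0, 217.0, 5.0, 10.0])]
station1 [(0.69, [227.0, 204.0, 16.0, 21.0]), (0.69, [174.0, 194.0, 12.0, 19.0]), (0.52, [201.0, 197.0, 18.0, 16.0]), (0.5, [188.0, 195.0, 14.0, 20.0]), (0.26, [296.0, 217.0, 5.0, 10.0])]
pod [(0.98, [359.0, 260.0, 33.0, 39.0]), (0.62, [300.0, 213.0, 30.0, 36.0]), (0.58, [297.0, 160.0, 36.0, 36.0]), (0.22, [201.0, 198.0, 19.0, 16.0])]
run_top [(0.59, [295.0, 165.0, 10.0, 10.0]), (0.38, [298.0, 215.0, 7.0, 8.0])]
handle_tip [(0.54, [134.0, 185.0, 21.0, 12.0]), (0.53, [196.0, 197.0, 9.0, 14.0])]
jar [(0.76, [136.0, 185.0, 18.0, 13.0]), (0.49, [195.0, 139.0, 19.0, 20.0])]
```

```bash
python3 - <<'E'
import cv2,numpy as np
a=cv2.imread("pics/top0.png")[110:310,110:400];cv2.imwrite("pics/a.png",cv2.resize(a,None,fx=2.7,fy=2.7,interpolation=2))
a=cv2.imread("pics/scene0.png")[110:320,60:370];cv2.imwrite("pics/b.png",cv2.resize(a,None,fx=2.5,fy=2.5,interpolation=2))
E
```

```text
(no output)
```

View pics/a.png

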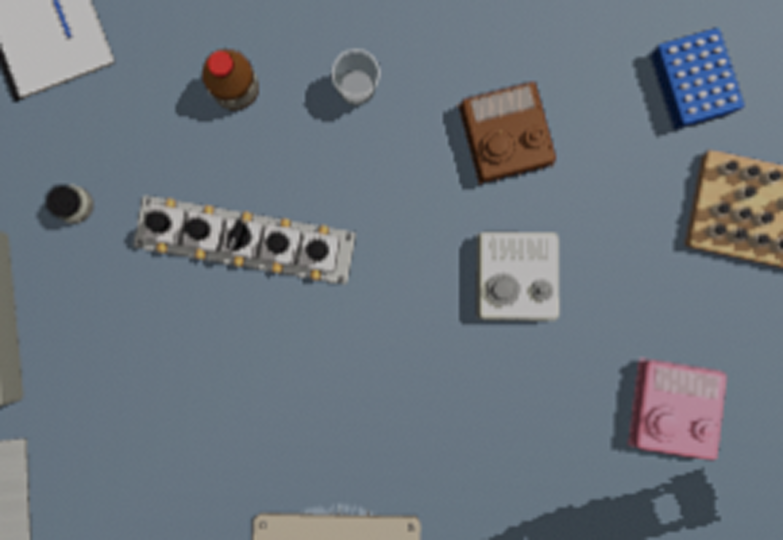

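View pics/b.png

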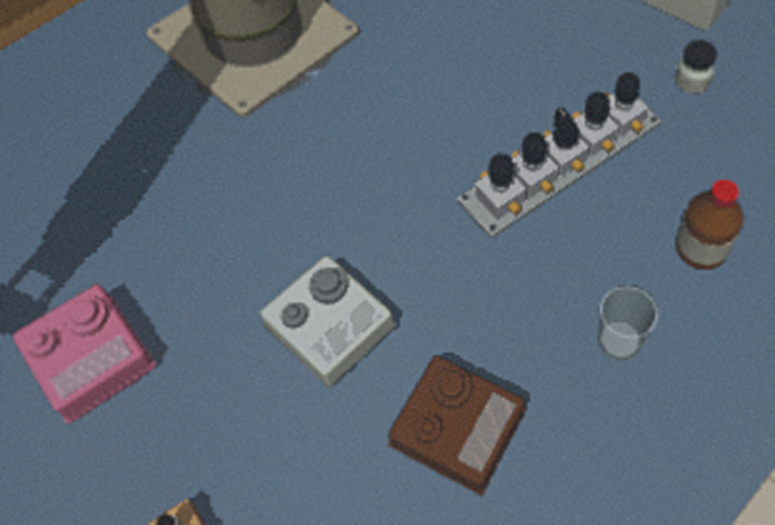

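The top view shows five stations in a row. The bar handle is the middle one, at top (198,197) and scene (286,161); the other four have round knobs.
There are three pods in the top view: brown (298,159), white (302,212) and pink (361,261). The white one is meant, and its large key is at about (296,217).
Next I triangulate both targets.

```bash
cat > h.py <<'E'
from bench import r
import cv2,numpy as np
from scipy.spatial.transform import Rotation as R
def ray(k,uv):
    p=cv2.undistortPoints(np.array([[uv]],float),k["camera_matrix"],k["dist_coeffs"])[0,0]
    return np.array(k["xyz"]),R.from_quat(k["attitude"]).apply([p[0],p[1],1])
def at(k,uv,z):
    o,d=ray(k,uv);return o+d*(z-o[2])/d[2]
def proj(k,P):
    Rm=R.from_quat(k["attitude"]).inv();P=np.atleast_2d(P)
    rv=Rm.as_rotvec();t=-Rm.apply(k["xyz"])
    return cv2.projectPoints(P.astype(float),rv,t,k["camera_matrix"],k["dist_coeffs"])[0][:,0]
def tri(L):
    A=0;b=0
    for k,uv in L:
        o,d=ray(k,uv);d/=np.linalg.norm(d);M=np.eye(3)-np.outer(d,d);A=A+M;b=b+M@o
    return np.linalg.solve(A,b)
def pose():
    s=r.read_state();Rm=R.from_quat(s["eef_rot"]);return np.array(s["ee_pos"]),Rm,s
def togo(P,yaw=None):
    "shift in tool axes; turn about tool z to bring tool x to yaw (mod pi)"
    p,Rm,s=pose();d=Rm.inv().apply(np.array(P)-p)
    out=np.round(d*1000,1)
    x=Rm.as_matrix()[:,0];y=np.arctan2(x[1],x[0])
    t=None if yaw is None else np.round(-((yaw-y+np.pi/2)%np.pi-np.pi/2),3)
    print("pos",p.round(4),"yaw",y.round(3),"shift mm",out,"turn",t,"t",s["time"])
E
python3 - <<'E'
from h import *
T=r.camera("top");S=r.camera("scene")
print("bar",at(T,(198.5,197.4),.095),at(S,(286,160),.088),tri([(T,(198.5,197.4)),(S,(286,160))]))
print("key",at(T,(295.6,217.4),.055),at(S,(60+328/2.5,110+284/2.5),.055),tri([(T,(295.6,217.4)),(S,(60+328/2.5,110+284/2.5))]))
for n,u in(("pod0",(110+480/2.7,110+234/2.7)),("podTR",(110+559/2.7,110+234/2.7)),("BR",(110+559/2.7,110+320/2.7)),("st_near",(110+157/2.7,110+222/2.7)),("st_far",(110+317/2.7,110+250/2.7))):
  print(n,at(T,u,.05 if 'st' not in n else .098))
E
```

```text
bar [0.49313546 0.1386186  0.095     ] [0.50098432 0.14027209 0.088     ] [0.49611754 0.142712   0.08068242]
key [ 0.42892123 -0.21872025  0.055     ] [ 0.43381033 -0.21970275  0.055     ] [ 0.42970087 -0.21881121  0.04795258]
pod0 [ 0.50604162 -0.18947052  0.05      ]
podTR [ 0.50827147 -0.29907657  0.05      ]
BR [ 0.38946834 -0.29928461  0.05      ]
st_near [0.50945508 0.24812279 0.098     ]
st_far [0.47622767 0.03342481 0.098     ]
```

```bash
python3 - <<'E'
from h import *
togo([0.42,-.25,.25],-0.15); togo([.47,.14,.25])
k=r.camera("wrist");p,Rm,s=pose();print(Rm.inv().apply(k["xyz"]-p),(Rm.inv()*R.from_quat(k["attitude"])).as_matrix().round(3))
E
```

```text
pos [ 0.1905 -0.5953  0.2336] yaw 0.31 shift mm [ 323.8 -258.9  -16.5] turn 0.46 t 0.9
pos [ 0.1905 -0.5953  0.2336] yaw 0.31 shift mm [ 490.3 -615.1  -16.5] turn None t 0.9
[ 0.07786256  0.00085381 -0.15104324] [[ 0.    -0.958 -0.288]
 [ 1.     0.001 -0.001]
 [ 0.001 -0.288  0.958]]
```

```bash
python3 -m pendant '[[0.03,-0.024,-0.002,0],[0.03,-0.024,-0.002,0],[0.03,-0.024,-0.002,0],[0.03,-0.024,-0.002,0],[0.03,-0.024,-0.002,0],[0.03,-0.024,-0.002,0],[0.03,-0.024,-0.002,0],[0.03,-0.024,-0.002,0]]'; python3 -m pendant '[[0.03,-0.024,0,0],[0.03,-0.024,0,0],[0.024,-0.019,0,0],[0,0,0,0],[0,0,0,0]]'; python3 - <<'E'
from h import *
k=r.camera("wrist");cv2.imwrite("pics/w1.png",k["img"][:,:,::-1])
print(proj(k,[.43,-.219,.055]))
for t in("run_top","pod"): print(t,[(round(o["score"],2),np.round(o["bbox"]).tolist()) for o in r.outline_of(t,"wrist")][:4])
togo([.49,.14,.22],-0.15)
E
```

```text
time: 1.62
ee_pos: [0.3613, -0.3376, 0.2499]
eef_rot: [0.988, 0.154, 0.0, 0.0]
ft_force: [0.4, -1.3, 0.2]
width: 0.087
grip_force: 0.0
time: 2.03
ee_pos: [0.4211, -0.2483, 0.2498]
eef_rot: [0.988, 0.156, 0.0, 0.0]
ft_force: [-0.6, -1.1, 0.4]
width: 0.0869
grip_force: 0.0
[[231.22021922 151.78228891]]
run_top [(0.79, [235.0, 153.0, 27.0, 24.0])]
pod [(0.74, [262.0, 139.0, 116.0, 120.0]), (0.71, [304.0, 10.0, 103.0, 18.0]), (0.66, [336.0, 303.0, 57.0, 29.0])]
pos [ 0.4194 -0.251   0.2495] yaw 0.308 shift mm [ 185.7 -351.2   29.4] turn 0.458 t 2.1833
```

View pics/w1.png

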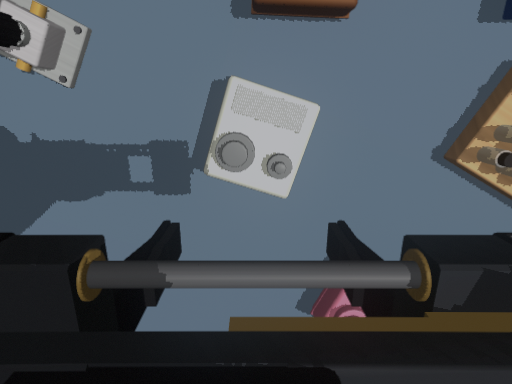

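The wrist picture shows the white pod with its large key at (235,153) and small key at (280,166). Brown is at the top edge and pink at the bottom, so the key location agrees with the static cameras. Next, the valve.

```bash
python3 - <<'E'
from h import *
k=r.camera("wrist");print("key",at(k,(235,153),.056),at(k,(280,166),.053))
E
python3 -m pendant '[[0.017,-0.035,0,0],[0.017,-0.035,0,0],[0.017,-0.035,0,0],[0.017,-0.035,0,0],[0.017,-0.035,0,0],[0.017,-0.035,0,0],[0.017,-0.035,0,0],[0.017,-0.035,0,0]]';python3 -m pendant '[[0.017,-0.035,0,0],[0.017,-0.035,0,0],[0,0,0,0.115],[0,0,0,0.115],[0,0,0,0.115],[0,0,0,0.115],[0,0,0,0],[0,0,0,0]]'; python3 - <<'E'
from h import *
k=r.camera("wrist");cv2.imwrite("pics/w2.png",k["img"][:,:,::-1])
T=r.camera("top")
print(proj(k,[.496,.14,.1]))
for t in("handle_grip","handle_tip","station0"): print(t,[(round(o["score"],2),np.round(o["bbox"]).tolist()) for o in r.outline_of(t,"wrist")][:4])
togo([.496,.14,.22],-0.15)
u,v=proj(k,[.496,.14,.1])[0].astype(int)
x0=max(u-100,0);y0=max(v-75,0);print(x0,y0);cv2.imwrite("pics/w2c.png",cv2.resize(k["img"][y0:y0+150,x0:x0+200,::-1],None,fx=4,fy=4,interpolation=2))
E
```

```text
key [ 0.4286471  -0.22633779  0.056     ] [ 0.42935943 -0.28148509  0.053     ]
time: 2.9
ee_pos: [0.4644, 0.0589, 0.2498]
eef_rot: [0.988, 0.153, 0.0, 0.0]
ft_force: [0.9, -0.1, 0.1]
width: 0.0869
grip_force: 0.0
time: 3.57
ee_pos: [0.4756, 0.1345, 0.2495]
eef_rot: [0.997, -0.074, -0.0, 0.0]
ft_force: [0.2, -0.0, -0.1]
width: 0.0872
grip_force: 0.0
[[243.9198732  158.14787625]]
handle_grip [(0.91, [246.0, 156.0, 33.0, 43.0])]
handle_tip [(0.91, [245.0, 155.0, 32.0, 44.0])]
station0 [(0.9, [199.0, 146.0, 46.0, 58.0]), (0.81, [150.0, 145.0, 57.0, 59.0]), (0.79, [245.0, 146.0, 42.0, 63.0]), (0.64, [294.0, 144.0, 43.0, 59.0])]
pos [0.4754 0.1351 0.2495] yaw -0.149 shift mm [19.6 -7.9 29.5] turn 0.001 t 3.8167
143 83
```

View pics/w2c.png

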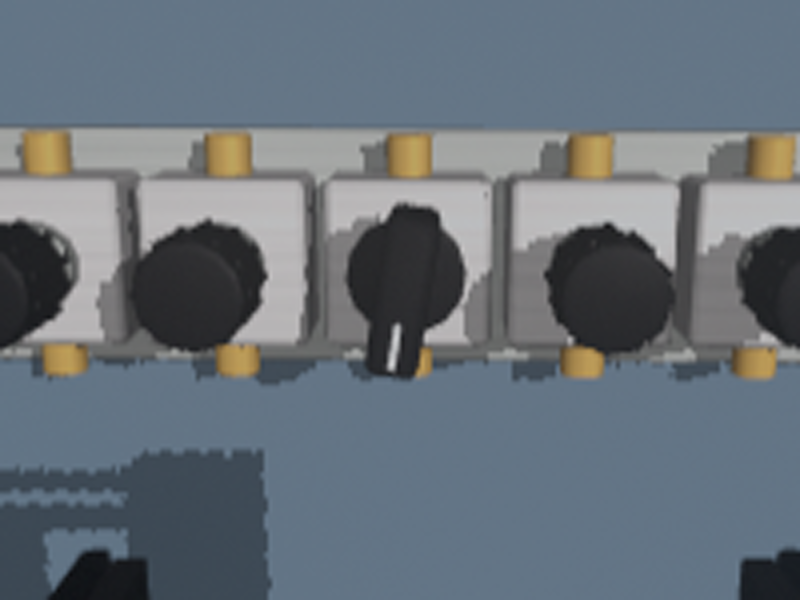

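Centre station, crop of the wrist view: a bar with a white mark at its near end, crop (393,350), i.e. image (241,171), on a small disc. Both neighbours have round knobs, so this is the valve to close. Next I get the bar's axis and yaw.

```bash
python3 - <<'E'
from h import *
k=r.camera("wrist")
f=lambda u,v:at(k,(143+u/4,83+v/4),.1)
n=f(393,375);print("near",n)
for q in((417,208),(416,222)):
    d=f(*q)-n;print(f(*q),np.hypot(*d[:2]),np.arctan2(d[1],d[0]))
d=f(397,325)-f(391,370);y=np.arctan2(d[1],d[0]);print("mark yaw",y)
y=np.arctan2(*(f(416,222)-n)[1::-1])
c=n+.021*np.array([np.cos(y),np.sin(y),0]);print("c",c,y)
# side edges symmetric: neighbours' knob tops at z=.098
a=at(k,(143+187/4,83+296/4),.098);b=at(k,(143+613/4,83+296/4),.098);print(a,b,(a+b)/2,np.hypot(*(a-b)[:2]))
for ang in (y,):
  togo([c[0],c[1],.105],ang)
E
```

```text
near [0.47695389 0.14646271 0.1       ]
[0.51833601 0.13373649 0.1       ] 0.04329475839907925 -0.298350107004345
[0.51495812 0.1345148  0.1       ] 0.03983809531469895 -0.3046001933448654
mark yaw -0.289100978223624
c [0.4969872  0.14016456 0.1       ] -0.3046001933448654
[0.50476599 0.19528918 0.098     ] [0.48870756 0.08777696 0.098     ] [0.49673677 0.14153307 0.098     ] 0.10870487332301614
pos [0.4754 0.1352 0.2495] yaw -0.149 shift mm [ 20.6  -8.1 144.5] turn 0.156 t 3.8667
```

```bash
python3 -m pendant '[[0.021,-0.008,0,0],[0,0,0.03,0.08],[0,0,0.04,0.075],[0,0,0.04,0],[0,0,0.012,0],[0,0,0,0],[0,0,0,0]]' 0.36 50; python3 - <<'E'
from h import *
togo([.497,.1405,.083],-.30);print(r.read_state()["joint_positions"].round(2))
k=r.camera("wrist");cv2.imwrite("pics/w3.png",cv2.resize(k["img"][120:384,100:400,::-1],None,fx=2,fy=2))
print([(round(o["score"],2),np.round(o["bbox"]).tolist()) for o in r.outline_of("handle_grip","wrist")][:3])
print(proj(k,[[.497,.1405,.1],[.477,.1465,.1],[.517,.1345,.1]]))
E
```

```text
time: 4.45
ee_pos: [0.4978, 0.1404, 0.1287]
eef_rot: [0.988, -0.151, 0.0, -0.0]
ft_force: [-0.9, 1.0, 0.7]
width: 0.0481
grip_force: 0.0
pos [0.4978 0.1404 0.1287] yaw -0.304 shift mm [-0.7  0.2 45.7] turn -0.004 t 4.45
[ 0.31  0.27 -0.75  1.84  0.2   1.11 -2.39]
[(0.66, [252.0, 215.0, 45.0, 75.0]), (0.38, [114.0, 203.0, 81.0, 65.0])]
[[251.51035101 224.9751253 ]
 [251.95385947 253.74246037]
 [251.03837683 194.39377826]]
```

View pics/w3.png

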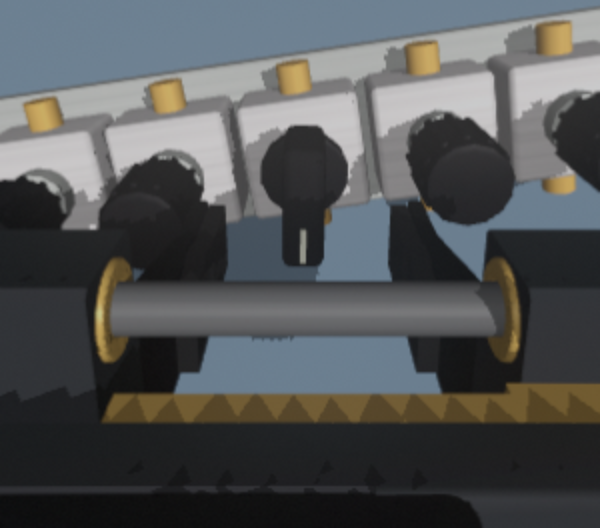

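The bar sits centred between the fingers, at image (251,225) with its near end at about (251,252), as predicted. But joint 7 is at -2.39 and closing would drive it past its range, so I make a half turn first.

```bash
python3 -m pendant '[[0,0,-0.01,-0.12],[0,0,0,-0.12],[0,0,0,-0.12],[0,0,0,-0.12],[0,0,0,-0.12],[0,0,0,-0.12],[0,0,0,-0.12],[0,0,0,-0.12]]' >/dev/null; python3 -m pendant '[[0,0,0,-0.12],[0,0,0,-0.12],[0,0,0,-0.12],[0,0,0,-0.12],[0,0,0,-0.12],[0,0,0,-0.12],[0,0,0,-0.12],[0,0,0,-0.12]]' >/dev/null
python3 -m pendant '[[0,0,0,-0.12],[0,0,0,-0.12],[0,0,0,-0.12],[0,0,0,-0.12],[0,0,0,-0.12],[0,0,0,-0.12],[0,0,0,-0.12],[0,0,0,-0.12]]' >/dev/null;python3 -m pendant '[[0,0,0,-0.12],[0,0,0,-0.12],[0,0,0,-0.02],[0,0,0,0],[0,0,0,0],[0,0,0,0]]'
python3 - <<'E'
from h import *
togo([.497,.1405,.083],-.30);print(r.read_state()["joint_positions"].round(2))
E
```

```text
time: 7.05
ee_pos: [0.4977, 0.1401, 0.1381]
eef_rot: [0.154, 0.988, -0.0, 0.001]
ft_force: [-0.9, 0.0, 0.3]
width: 0.0314
grip_force: 0.0
pos [0.4977 0.1401 0.1381] yaw 2.832 shift mm [ 0.9  0.2 55.1] turn -0.01 t 7.05
[ 0.71  0.49 -1.3   1.82  0.5   1.23  0.52]
```

```bash
python3 -m pendant '[[0,0,0.02,0],[0,0,0.015,0],[0,0,0.01,0],[0,0,0.01,0],[0,0,0,0],[0,0,0,0]]'; python3 -m pendant '[[0,0,0,0],[0,0,0,0],[0,0,0,0],[0,0,0,0],[0,0,0,0]]' 0 45
python3 - <<'E'
from h import *
s=r.read_state();togo([.497,.1405,.083],-.30);print(s["joint_positions"].round(2),s["torque"].round(3),s["ft_force"].round(1),s["width"],s["grip_force"])
E
```

```text
time: 7.55
ee_pos: [0.4971, 0.1403, 0.0823]
eef_rot: [0.153, 0.988, -0.0, -0.0]
ft_force: [0.5, -0.2, -0.1]
width: 0.0311
grip_force: 0.0
time: 7.97
ee_pos: [0.498, 0.1415, 0.0832]
eef_rot: [0.152, 0.988, 0.001, 0.001]
ft_force: [3.5, 4.9, -1.6]
width: 0.0135
grip_force: 45.0
pos [0.498  0.1415 0.0832] yaw 2.835 shift mm [ 0.7 -1.2  0.2] turn -0.006 t 7.9667
[ 0.65  0.55 -1.23  1.87  0.58  1.14  0.47] [ 1.149 -0.638 -0.045] [ 3.5  4.9 -1.6] 0.013478003245276761 44.99796446529217
```

```bash
python3 -m pendant '[[-0.0007,0.0012,0,0.07],[0,0,0,0.08],[0,0,0,0.08],[0,0,0,0.08],[0,0,0,0.08],[0,0,0,0.08],[0,0,0,0.05],[0,0,0,0]]'
cat > st.py <<'E'
from h import *
p,Rm,s=pose();x=Rm.as_matrix()[:,0];y=np.arctan2(x[1],x[0])
print("turned",round(2.835-y,4),"tq",s["torque"].round(3),"f",s["ft_force"].round(1),"p",p.round(4),"q",s["joint_positions"].round(2),"w",round(s["width"],4),s["time"])
E
python3 st.py
```

```text
time: 8.63
ee_pos: [0.4981, 0.1414, 0.0831]
eef_rot: [0.403, 0.915, -0.0, 0.0]
ft_force: [-4.0, 0.0, 5.8]
width: 0.0136
grip_force: 45.0
turned 0.5223 tq [ 0.118  0.93  -0.017] f [-4.   0.   5.8] p [0.4981 0.1414 0.0831] q [ 0.58  0.49 -1.13  1.87  0.49  1.1   0.01] w 0.0136 8.6333
```

```bash
python3 -m pendant '[[0,0,0,0.05],[0,0,0,0],[0,0,0,0]]'>/dev/null; python3 st.py;python3 -m pendant '[[0,0,0,0.04],[0,0,0,0],[0,0,0,0]]'>/dev/null; python3 st.py;python3 -m pendant '[[0,0,0,0.04],[0,0,0,0],[0,0,0,0]]'>/dev/null; python3 st.py
```

```text
turned 0.5682 tq [ 0.025  1.036 -0.054] f [-4.8  0.3  8.2] p [0.4981 0.1414 0.083 ] q [ 0.57  0.48 -1.12  1.87  0.49  1.1  -0.03] w 0.0135 8.8833
turned 0.6082 tq [-0.079  1.038 -0.019] f [-4.4  0.9  7.2] p [0.4981 0.1414 0.083 ] q [ 0.57  0.48 -1.11  1.87  0.48  1.1  -0.07] w 0.0135 9.1333
turned 0.6482 tq [-0.038  1.131 -0.032] f [-5.5  1.   8. ] p [0.498  0.1414 0.083 ] q [ 0.56  0.47 -1.1   1.87  0.47  1.1  -0.11] w 0.0136 9.3833
```

```bash
python3 -m pendant '[[0,0,0,0.04],[0,0,0,0],[0,0,0,0]]'>/dev/null; python3 st.py;python3 -m pendant '[[0,0,0,0.04],[0,0,0,0],[0,0,0,0]]'>/dev/null; python3 st.py;python3 -m pendant '[[0,0,0,0.04],[0,0,0,0],[0,0,0,0]]'>/dev/null; python3 st.py
```

```text
turned 0.6881 tq [-0.01   1.116  0.012] f [-5.3 -0.2  8.4] p [0.498  0.1414 0.083 ] q [ 0.56  0.47 -1.09  1.87  0.47  1.09 -0.14] w 0.0136 9.6333
turned 0.7282 tq [ 0.003  1.151 -0.064] f [-4.8 -0.2  8.8] p [0.498  0.1414 0.0831] q [ 0.55  0.46 -1.09  1.87  0.46  1.09 -0.18] w 0.0137 9.8833
turned 0.7682 tq [-0.048  1.174 -0.024] f [-4.7 -1.   7.2] p [0.498  0.1414 0.083 ] q [ 0.55  0.46 -1.08  1.87  0.46  1.09 -0.21] w 0.0136 10.1333
```

```bash
python3 -m pendant '[[0,0,0,0.03],[0,0,0,0],[0,0,0,0]]'>/dev/null; python3 st.py
```

```text
turned 0.7981 tq [-0.07   1.266 -0.015] f [-5.3  0.1  8.3] p [0.4979 0.1414 0.083 ] q [ 0.54  0.46 -1.07  1.87  0.45  1.09 -0.24] w 0.0135 10.3833
```

```bash
for i in 1; do :; done; python3 -m pendant '[[0,0,0,0.04],[0,0,0,0],[0,0,0,0]]'>/dev/null; python3 st.py;python3 -m pendant '[[0,0,0,0.04],[0,0,0,0],[0,0,0,0]]'>/dev/null; python3 st.py;python3 -m pendant '[[0,0,0,0.04],[0,0,0,0],[0,0,0,0]]'>/dev/null; python3 st.py
```

```text
turned 0.8381 tq [-0.054  1.246  0.004] f [-4.1  0.5  8.5] p [0.4979 0.1414 0.083 ] q [ 0.54  0.45 -1.06  1.87  0.45  1.09 -0.28] w 0.0136 10.6333
turned 0.8781 tq [-0.119  1.264 -0.077] f [-4.9  1.2  7.5] p [0.4979 0.1414 0.083 ] q [ 0.53  0.45 -1.06  1.87  0.44  1.08 -0.31] w 0.0138 10.8833
turned 0.9182 tq [-0.035  1.339 -0.01 ] f [-5.6  0.2  8.4] p [0.4979 0.1414 0.083 ] q [ 0.52  0.44 -1.05  1.87  0.43  1.08 -0.35] w 0.0137 11.1333
```

```bash
python3 -m pendant '[[0,0,0,0.04],[0,0,0,0],[0,0,0,0]]'>/dev/null; python3 st.py;python3 -m pendant '[[0,0,0,0.04],[0,0,0,0],[0,0,0,0]]'>/dev/null; python3 st.py;python3 -m pendant '[[0,0,0,0.04],[0,0,0,0],[0,0,0,0]]'>/dev/null; python3 st.py
```

```text
turned 0.9581 tq [-0.113  1.282  0.029] f [-6.3 -0.4  9.2] p [0.4978 0.1414 0.083 ] q [ 0.52  0.44 -1.04  1.87  0.43  1.08 -0.38] w 0.0139 11.3833
turned 0.9982 tq [-0.097  1.356 -0.05 ] f [-6.2 -1.   8.7] p [0.4978 0.1414 0.083 ] q [ 0.51  0.44 -1.03  1.87  0.42  1.08 -0.42] w 0.0135 11.6333
turned 1.0378 tq [-0.055  1.355  0.14 ] f [-5.4 -0.8  9.5] p [0.4978 0.1414 0.083 ] q [ 0.51  0.43 -1.02  1.87  0.42  1.08 -0.46] w 0.0138 11.8833
```

```bash
for n in 1; do python3 st.py; done; python3 -m pendant '[[0,0,0,0]]'>/dev/null; python3 st.py; python3 -m pendant '[[0,0,0,0]]'>/dev/null; python3 st.py; python3 -m pendant '[[0,0,0,0.03],[0,0,0,0]]'>/dev/null; python3 st.py; python3 -m pendant '[[0,0,0,0]]'>/dev/null; python3 st.py; python3 -m pendant '[[0,0,0,0]]'>/dev/null; python3 st.py; python3 -m pendant '[[0,0,0,0]]'>/dev/null; python3 st.py
```

```text
turned 1.0378 tq [-0.055  1.355  0.14 ] f [-5.4 -0.8  9.5] p [0.4978 0.1414 0.083 ] q [ 0.51  0.43 -1.02  1.87  0.42  1.08 -0.46] w 0.0138 11.8833
turned 1.0376 tq [-0.071  1.352  0.126] f [-5.8  0.2  9. ] p [0.4978 0.1414 0.083 ] q [ 0.51  0.43 -1.02  1.87  0.42  1.08 -0.46] w 0.0138 11.9667
turned 1.0376 tq [-0.115  1.393  0.145] f [-5.5 -0.6  9.1] p [0.4978 0.1414 0.083 ] q [ 0.51  0.43 -1.02  1.87  0.42  1.08 -0.46] w 0.0137 12.05
turned 1.0692 tq [-0.111  1.397  0.256] f [-6.5 -0.3  8.2] p [0.4978 0.1414 0.083 ] q [ 0.5   0.43 -1.02  1.87  0.41  1.07 -0.48] w 0.0136 12.2167
turned 1.0676 tq [-0.164  1.402  0.147] f [-5.1 -0.7  8.8] p [0.4978 0.1414 0.083 ] q [ 0.5   0.43 -1.02  1.87  0.41  1.07 -0.48] w 0.0136 12.3
turned 1.0675 tq [-0.095  1.409  0.164] f [-5.6 -0.7  9. ] p [0.4978 0.1414 0.083 ] q [ 0.5   0.43 -1.02  1.87  0.41  1.07 -0.48] w 0.0131 12.3833
turned 1.0675 tq [-0.114  1.39   0.186] f [-6.3 -1.2  8.9] p [0.4978 0.1414 0.083 ] q [ 0.5   0.43 -1.02  1.87  0.41  1.07 -0.48] w 0.0138 12.4667
```

```bash
python3 -m pendant '[[0,0,0,0.02],[0,0,0,0.02],[0,0,0,0.02],[0,0,0,0],[0,0,0,0]]'>/dev/null; python3 st.py; python3 -m pendant '[[0,0,0,0]]'>/dev/null; python3 st.py; python3 -m pendant '[[0,0,0,0]]'>/dev/null; python3 st.py; python3 -m pendant '[[0,0,0,0]]'>/dev/null; python3 st.py
```

```text
turned 1.1275 tq [-0.097  1.412  0.209] f [-6.3 -0.8  9.1] p [0.4978 0.1414 0.083 ] q [ 0.49  0.42 -1.01  1.87  0.41  1.07 -0.54] w 0.0138 12.8833
turned 1.1274 tq [-0.093  1.424  0.265] f [-6.  -0.9  9.3] p [0.4978 0.1414 0.083 ] q [ 0.49  0.42 -1.01  1.87  0.41  1.07 -0.54] w 0.0136 12.9667
turned 1.1274 tq [-0.154  1.484  0.207] f [-4.9 -0.4  8.7] p [0.4978 0.1414 0.083 ] q [ 0.49  0.42 -1.01  1.87  0.41  1.07 -0.54] w 0.0137 13.05
turned 1.1274 tq [-0.155  1.54   0.257] f [-6.5 -1.5  9. ] p [0.4978 0.1414 0.083 ] q [ 0.49  0.42 -1.01  1.87  0.41  1.07 -0.54] w 0.0138 13.1333
```

```bash
python3 -m pendant '[[0,0,0,0],[0,0,0,0],[0,0,0,0],[0,0,-0.01,0],[0,0,-0.03,0],[0,0,-0.04,0],[0,0,-0.04,0],[0,0,-0.03,0]]' 0.36; python3 -m pendant '[[0,0,-0.01,0],[0,0,0,0]]' >/dev/null; python3 st.py; python3 - <<'E'
from h import *
k=r.camera("wrist");c=proj(k,[.4975,.141,.1])[0].astype(int);print(c)
cv2.imwrite("pics/w4.png",cv2.resize(k["img"][:300,:,::-1],None,fx=1.5,fy=1.5))
togo([.429,-.222,.2])
print([(round(o["score"],2),np.round(o["bbox"]).tolist()) for o in r.outline_of("handle_grip","wrist")][:3])
E
```

```text
time: 13.8
ee_pos: [0.4986, 0.1418, 0.2363]
eef_rot: [0.658, 0.753, 0.001, 0.001]
ft_force: [0.5, -0.3, -0.4]
width: 0.031
grip_force: 0.0
turned 1.13 tq [-0.031 -0.095  0.022] f [ 0.3  1.3 -0.8] p [0.4996 0.1417 0.2458] q [ 0.62  0.24 -1.11  1.68  0.22  1.36 -0.39] w 0.031 13.9667
[251 177]
pos [0.4989 0.1411 0.2436] yaw 1.705 shift mm [-350.5 -117.9   43.6] turn None t 14.0167
[(0.58, [252.0, 175.0, 26.0, 44.0])]
```

View pics/w4.png

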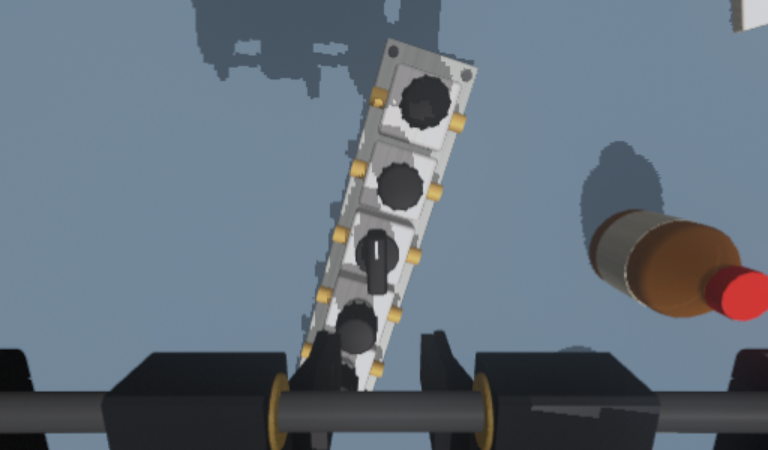

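The bar is now at (377,262) in the enlarged view, mark up, still aligned with the tool after release: it stayed where it was left. The neighbours are untouched. Next, the pod, with the fingers shut.

```bash
python3 -m pendant '[[-0.035,-0.012,0,0],[-0.035,-0.012,0,0],[-0.035,-0.012,0,0],[-0.035,-0.012,0,0],[-0.035,-0.012,0,0],[-0.035,-0.012,0,0],[-0.035,-0.012,0,0],[-0.035,-0.012,0,0]]' 0 20 >/dev/null; python3 -m pendant '[[-0.035,-0.012,0,0],[-0.035,-0.012,0,0],[0,0,0,0],[0,0,0,0],[0,0,0,0]]'; python3 - <<'E'
from h import *
k=r.camera("wrist");T=r.camera("top");S=r.camera("scene");k=r.camera("wrist")
cv2.imwrite("pics/w5.png",k["img"][:,:,::-1])
print(proj(k,[.429,-.222,.056]));L=[]
for n,c in(("wrist",k),("top",T),("scene",S)):
  for o in r.outline_of("run_top",n):
    print(n,round(o["score"],2),np.round(o["bbox"],1),at(c,o["bbox"][:2],.056).round(4))
togo([.429,-.222,.2])
E
```

```text
time: 15.15
ee_pos: [0.4259, -0.221, 0.2414]
eef_rot: [0.658, 0.753, 0.0, -0.001]
ft_force: [1.1, 0.5, 1.0]
width: 0.0008
grip_force: 0.0
[[256.65972825 170.37302338]]
wrist 0.87 [432.8 189.4  26.9  25.7] [ 0.6364 -0.2166  0.056 ]
wrist 0.66 [259.1 172.   26.7  22. ] [ 0.4321 -0.2235  0.056 ]
wrist 0.51 [101.4 312.4  26.4  10.1] [ 0.2509 -0.4428  0.056 ]
top 0.54 [356.8 267.7  10.1   1.8] [ 0.2503 -0.443   0.056 ]
top 0.51 [294.9 163.9  11.1  10.1] [ 0.6299 -0.2143  0.056 ]
scene 0.43 [ 92.8 237.7   7.9  13.3] [ 0.2596 -0.4463  0.056 ]
scene 0.39 [191.5 222.6  13.4  11.5] [ 0.4324 -0.2171  0.056 ]
scene 0.39 [311.9 148.6  14.5  24.1] [0.5205 0.26   0.056 ]
pos [ 0.4264 -0.2213  0.2426] yaw 1.706 shift mm [-1.1  2.5 42.6] turn None t 15.5
```

View pics/w5.png

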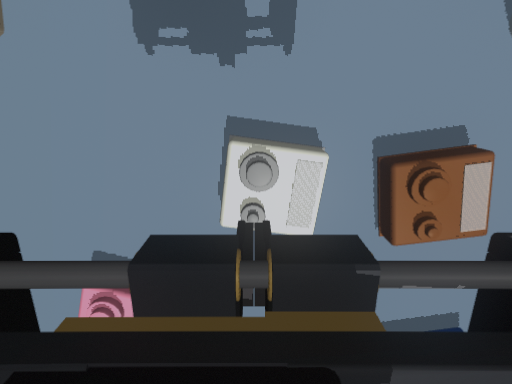

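The white pod's large key is at (259,173). The brown pod is at (435,190) and the pink one at (105,310), both to be avoided. The measured key position is about (0.431, -0.222).

```bash
python3 -m pendant '[[-0.0015,0.0045,0.03,0],[0,0,0.04,0],[0,0,0.04,0],[0,0,0.03,0],[0,0,0.01,0],[0,0,0,0],[0,0,0,0]]'; python3 -m pendant '[[0,0,0.005,0],[0,0,0.005,0],[0,0,0.003,0],[0,0,0,0]]'; python3 - <<'E'
from h import *
togo([.431,-.222,.065])
E
```

```text
time: 16.08
ee_pos: [0.4316, -0.2227, 0.0937]
eef_rot: [0.658, 0.753, 0.0, 0.0]
ft_force: [0.4, 1.0, 0.5]
width: 0.0005
grip_force: 0.0
time: 16.42
ee_pos: [0.4316, -0.2233, 0.0801]
eef_rot: [0.658, 0.753, 0.0, 0.001]
ft_force: [0.8, -2.2, 3.3]
width: 0.0003
grip_force: 1.6
pos [ 0.4316 -0.2233  0.0801] yaw 1.705 shift mm [ 1.4 -0.4 15.1] turn None t 16.4167
```

```bash
python3 -m pendant '[[0,0,0.0015,0],[0,0,0,0]]'|sed -n '2p;4p'; python3 -m pendant '[[0,0,0.0015,0],[0,0,0,0]]'|sed -n '2p;4p';python3 -m pendant '[[0,0,0.0015,0],[0,0,0,0]]'|sed -n '2p;4p'; python3 - <<'E'
from h import *
for n in("scene",):
  k=r.camera(n);cv2.imwrite("pics/s6.png",cv2.resize(k["img"][170:300,130:290,::-1],None,fx=4.5,fy=4.5,interpolation=2))
E
```

```text
ee_pos: [0.4315, -0.2233, 0.0786]
ft_force: [1.6, -2.0, 4.0]
ee_pos: [0.4316, -0.2233, 0.0774]
ft_force: [0.1, -2.7, 9.6]
ee_pos: [0.4317, -0.2233, 0.077]
ft_force: [-6.3, 2.1, 26.8]
```

View pics/s6.png

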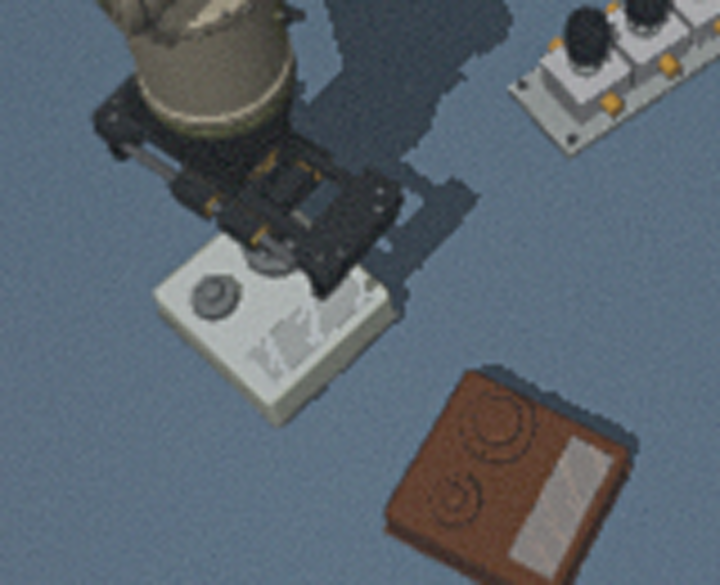

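The large key took a soft spring and then a hard stop at about 5 N, so it bottomed. The scene picture shows the gripper over the large key at (270,255) and the small key at (215,297) clear. Retracting.

```bash
python3 -m pendant '[[0,0,-0.005,0],[0,0,-0.01,0],[0,0,-0.02,0],[0,0,-0.04,0],[0,0,-0.04,0],[0,0,-0.03,0],[0,0,0,0],[0,0,0,0]]'; python3 - <<'E'
from h import *
k=r.camera("wrist");T=r.camera("top");
a=cv2.resize(k["img"][100:260,160:360],None,fx=2,fy=2);b=cv2.resize(T["img"][170:250,160:320],(400,200));b=cv2.copyMakeBorder(b,0,120,0,0,0)
cv2.imwrite("pics/f7.png",np.hstack([a,b])[:,:,::-1])
E
```

```text
time: 17.63
ee_pos: [0.4312, -0.2228, 0.2215]
eef_rot: [0.658, 0.753, -0.0, 0.001]
ft_force: [-0.1, -0.7, -0.1]
width: 0.0004
grip_force: 0.0
```

View pics/f7.png

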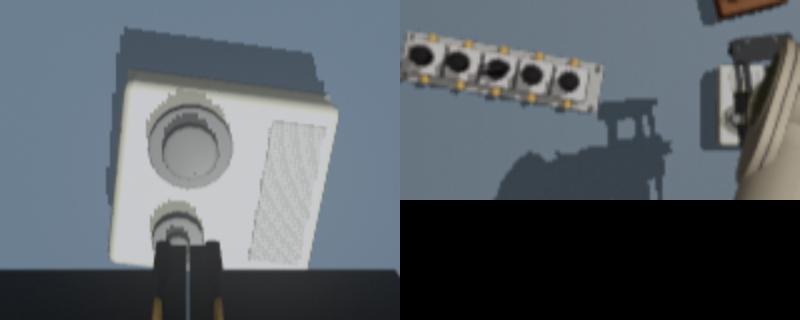

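The large key at (190,152) is up again, and the bar valve and its neighbours are in place. Handing in.

```bash
python3 -c "
from bench import r
print(r.close_job())"
```

```text
the job is handed in; nothing more can be done
None
```

The bar-handled valve is closed about 0.1 rad past its seat, at roughly 0.29 N m (estimated from the wrist torque; tight is 0.23, crushed is 0.38); I then pressed the white pod's large key fully down, it sprang back, and I handed the job in at about 18 s with nothing else touched; no verdict was returned.

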